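Fit and set the box slicer

TASK

Get the box slicer ready: set the insert with the two rows of little teeth (not the plain-bladed one) into the recess in its deck, press it down until it is flush, and slide the lock fully home over its edge. Then turn the thickness collar until its nose points at 6 on the scale. Leave everything else on the counter where it is.

Things in the scene. Friction and masses are not known exactly. Their poses are not given: they have to be found in the camera images.
- slicer: Box slicer, fixed to the counter: white bin with a level steel deck, 160 (x) by 320 (y), deck top 65 above the counter. Origin: on the counter under the deck's centre. Along its y: lock at the -y end, recess near the middle (y = -20), collar towards the +y end (y = +100).
- recess (a point): Centre of the recess's mouth, level with the deck's top; axes as the slicer's. The recess is 53 (x) by 73 (y) with a small chamfer. Its floor is a stiff cradle: an insert merely laid in rests on it about 6 proud of the deck; pressed with about 5 N or more, the cradle sinks 6 and stays down, the plate then being flush.
- toothed_insert: The insert to fit: steel plate 50 (x) by 70 (y) by 12 thick, with an upright black pull tab in the middle, 12 (x) by 36 (y), its top 34 above the plate's top (46 above the underside), and on either side of the tab (x = +-19) a row of five upright steel teeth, 5 wide, 5 apart and 7 high, along y. Origin: centre of the underside, z up. It fits either way round (half a turn about z). About 90 g.
- plain_insert: The other insert, to be left alone: same plate and tab, but with one straight, smooth blade 3 high over a dark slot 54 long and 12 wide on either side of the tab instead of teeth. Origin: centre of the underside. The two inserts may lie on either side of the slicer.
- lock (a joint): Lock slide, m: 0 = fully open, 0.024 = fully home. It slides along the slicer's +y towards the recess; home, its 30 wide, 4 thick tongue (2 above the deck) covers the outer 11 of the plate's edge. It stops against an insert that is not flush. Stays where it is left.
- lock_knob (a point): On the lock's black upright grip, 28 above the deck, at the grip's centre; the grip is 30 (x) by 14 (y), its top 36 above the deck, and moves with the lock. Axes as the slicer's.
- collar (a joint): Thickness collar's angle, rad, growing clockwise from above, 0 to 2.094: 0 at scale number 0 and 0.2618 (15 degrees) for each number up to 8. It clicks into a detent at every number.
- collar_grip (a point): On the collar's upright axis, 28 above the deck: a round ribbed sleeve 50 in diameter, top 39 above the deck, over a flange 62 in diameter that reaches 7 above the deck. Turns with the collar.
- collar_nose (a point): Tip of the collar's white nose, 39.5 out from its axis, 4 above the deck. It points at black ticks on the deck, on the side away from the robot: number 0 is 60 degrees from the slicer's +x towards +y, number 4 at +x, number 8 is 60 degrees towards -y. Nine ticks for 0 to 8: those of 0, 4 and 8 are long, the others short, and a dot stands beyond the tick of 0.
- spoon_a: white ceramic soup spoon (bystander), about 130 long, bowl 48 wide, 14 high, lying along its x; origin on the counter under it
- spoon_b: white ceramic soup spoon (bystander), about 130 long, bowl 48 wide, 14 high, lying along its x; origin on the counter under it
- spoon_c: white ceramic soup spoon (bystander), about 130 long, bowl 48 wide, 14 high, lying along its x; origin on the counter under it
- spoon_d: white ceramic soup spoon (bystander), about 130 long, bowl 48 wide, 14 high, lying along its x; origin on the counter under it
- spatula: wooden spatula (bystander), 280 long, lying along its x
- tongs: stainless tongs (bystander), 230 long, 10 high, lying along its x
- canister: lidded steel canister with twist cap (bystander), 84 in diameter, 134 high, upright; origin under its centre

How it is judged:
By the outcome, as a careful person would: the job done as asked, in the order asked, and still so for the second after the job is handed in, with the robot touching nothing.
It also fails if it takes over 72 s, if anything falls off the work surface, if the arm or the gripper's body presses on something with over 40 N, if the wrist force passes 120 N, or if a joint passes its speed limit or range.

ROBOT

A 6-joint arm with a two-finger parallel gripper is mounted at the origin on the work surface. World frame = base frame: x ahead of the robot, y to its left, z up, the work surface at z = 0. Lengths are in m, angles in rad, forces in N, time in s.
With the tool pointing down it reaches from about 0.35 to 0.975 m from the base axis. Payload 4.9 kg.
Tool frame: the origin (TCP) lies at the very end of the fingers, on their centre line; the grasp point (between the pads) lies 19 mm behind it; z points along the fingers, y is the line along which they close (so a half turn about z gives the same grasp; the last joint's range is limited). The gripper opens to 85 mm and grips with 20 to 120 N. Pads are 22 mm wide; open, the fingers measure 114 mm over their backs; the gripper's body (76 mm by 85 mm) begins 54 mm behind the grasp point. The pads swing forward as they close: fully open they stand 13 mm farther back than shut.
Start: joints at [0.993, 0.053, 1.613, -0, 1.476, -0.119], TCP at [0.277, 0.56, 0.231] pointing down, gripper open.
Joint ranges: [-3.01, 3.01], [-1.01, 2.22], [0.06, 2.58], [-1.02, 4.17], [0.09, 2.62], [-3.14, 3.14]. Speed limits (rad/s): [2.57, 2.57, 3.14, 3.14, 3.14, 3.14].

INTERFACE

Orientations are given as a unit quaternion [w, x, y, z].
In Python, from plant import manip gives the robot as it stands.
- The arm moves only by the shell command python3 -m pendant 'ROWS'. ROWS is JSON, a list of rows, each a list of 3 entries, a list of its own where there are three numbers: the opening, from 0 (shut) to 1 (fully open), then the shift along the tool's x, y, z in units of 12 cm (1.0 is 12 cm), then the turn about the tool's z in units of pi rad (1.0 is pi rad). In form: [[gripper, [dx, dy, dz], roll], ...]. A call has 1 to 10 rows; each row is the pose to reach, as a shift and turn from the pose commanded when the call began, along the tool's axes at that moment, turning the shorter way round; what a row does not reach only later rows make up. A row lasts 1/10 s, in which the tool goes at most 50 mm and 8.59 degrees, less where a joint would pass 70% of its speed; a pose out of reach is approached as far as the arm can. A call with a number of a shift or a turn outside -1 to 1 is refused whole. A call with a gripper value outside its range is refused whole. The fingers move at their own pace and stop on an object; the grip force is fixed at half the most. Time passes only in rows, so rows that repeat a pose let the fingers close. It gives the time, the measured TCP pose, the force, the opening and the grip force at its end, in the units of the state.
- manip.state(): the state, without advancing time (a new reading comes with each control period).
- manip.grab_frame(name): name is "scene" or "side" or "wrist"; returns a dict with "img" (400x640x3 uint8, red, green, blue), "fx", "fy", "cx", "cy" (pixels), "eye" and "rotation" of the camera in the world; the wrist camera has in their place "tool_from_camera" (4x4, takes a point from camera to tool coordinates, whose origin is the TCP and whose axes are the flange's). Camera axes: x right, y down, z forward; pixel columns grow to the right and rows downward; lengths in m; the calibration is good to about 2 mm. A picture is of the moment at which its call begins: read the wrist's pose just before it. There is no depth.
- manip.job_done(): hands the job in; it is judged then, once.
The state is a dict: "time": time; "joint_pos": joint angles; "joint_vel": joint speeds; "joint_efforts": joint torques, N m; "tool_pos": TCP position; "tool_rot": TCP orientation; "contact_force": force on the tool from outside, world axes, zero at the start; "ft_torque": the same for the moment, N m; "gripper_width": opening from 0.0 (shut) to 1.0 (fully open); "grasp_force": force on a finger pad.
Only numpy, scipy, OpenCV 4.12 (cv2) and the standard library are available. Lean on these libraries where they do the work, as an engineer would, in place of code of your own. Each camera call takes 0.05 s, during which the arm holds its last target. There are 200 camera calls.

## Working session

There is one attempt and no reset: what is moved stays moved. The work goes in short steps, Python scripts to look and compute and a shell command to move; the robot and the scene stay as the last step left them, time stands still between calls to the robot, and variables do not carry over. Pictures are saved under pics/ and viewed, at most 14 in all, crops included, and the job is handed in when it is done.

```bash
ls; mkdir -p pics
python3 - <<'E'
from plant import manip
import cv2,json
s=manip.state(); print(s)
import numpy as np
for n in("scene","side","wrist"):
    f=manip.grab_frame(n); cv2.imwrite(f"pics/{n}0.png",f["img"][:,:,::-1])
    print(n,{k:np.round(v,4).tolist() for k,v in f.items() if k!="img"})
E
```

```text
pics
{'time': 0.0, 'joint_pos': array([ 9.93034948e-01,  5.33839518e-02,  1.61432064e+00,  8.80489956e-06,
        1.47597649e+00, -1.19030190e-01]), 'joint_vel': array([ 1.13300019e-03,  6.05637874e-04,  6.92947339e-04, -5.12209621e-04,
        1.55718460e-04,  5.70403620e-05]), 'joint_efforts': array([ 1.59395226e-03, -3.93659127e+01, -3.70189834e+01,  5.65739276e-05,
        6.71503163e-03, -5.53190986e-07]), 'tool_pos': array([0.27642572, 0.55984759, 0.2300303 ]), 'tool_rot': array([-3.60602089e-04,  2.27360065e-01,  9.73810203e-01, -9.79979053e-04]), 'contact_force': array([ 0.24318975,  0.98461631, -0.55114462]), 'ft_torque': array([ 0.04207583, -0.00079964, -0.0148958 ]), 'grasp_force': 0.0, 'gripper_width': 1.0018621025353487}
scene {'fx': 408.8146, 'fy': 408.8146, 'cx': 320.0573, 'cy': 201.7562, 'eye': [1.0629, -0.3997, 1.0656], 'rotation': [-0.263, 0.8508, 0.4364, -0.129]}
side {'fx': 427.8666, 'fy': 427.8666, 'cx': 327.4981, 'cy': 196.2783, 'eye': [0.3766, -0.8008, 1.0714], 'rotation': [-0.3378, 0.9333, -0.1171, 0.0348]}
wrist {'fx': 314.4265, 'fy': 314.4265, 'cx': 319.7057, 'cy': 200.3228, 'tool_from_camera': [[-0.0006, -0.9462, -0.3236, 0.0833], [1.0, -0.0009, 0.0007, -0.001], [-0.001, -0.3236, 0.9462, -0.1426], [0.0, 0.0, 0.0, 1.0]]}
```

View pics/scene0.png

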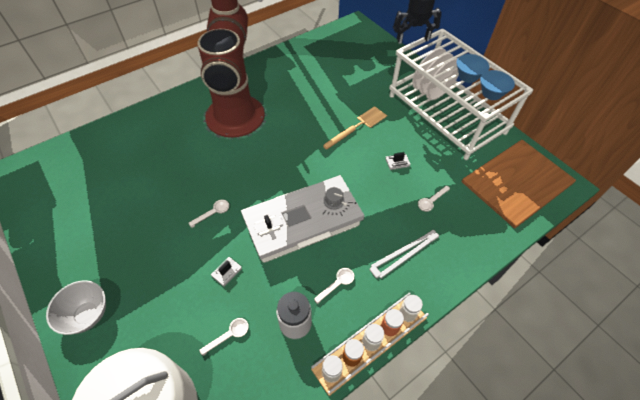

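View pics/side0.png

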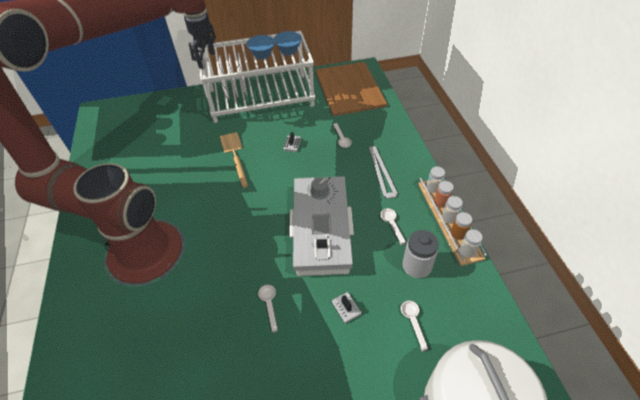

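The scene view shows the slicer at about (303,217), with inserts at (398,160) and (226,271). In the side view the inserts are at (292,143) and (347,306), and the slicer is at (322,225). Next I'll locate these and enlarge the inserts.

```bash
cat > h.py <<'E'
import numpy as np,cv2
from scipy.spatial.transform import Rotation as R
from plant import manip
def q(w): return R.from_quat([w[1],w[2],w[3],w[0]])
def grab(n,save=None):
    s=manip.state(); f=manip.grab_frame(n)
    if n=="wrist":
        T=f["tool_from_camera"]; Rt=q(s["tool_rot"]).as_matrix()
        f["R"]=Rt@T[:3,:3]; f["eye"]=s["tool_pos"]+Rt@T[:3,3]
    else: f["R"]=q(f["rotation"]).as_matrix() if np.size(f["rotation"])==4 else np.array(f["rotation"])
    if save: cv2.imwrite(save,f["img"][:,:,::-1])
    return f
def ray(f,u,v,z):
    d=f["R"]@np.array([(u-f["cx"])/f["fx"],(v-f["cy"])/f["fy"],1.]); e=np.array(f["eye"])
    return e+d*(z-e[2])/d[2]
def proj(f,p):
    c=f["R"].T@(np.array(p)-f["eye"]); return np.array([f["cx"]+f["fx"]*c[0]/c[2],f["cy"]+f["fy"]*c[1]/c[2]])
def shift(target,roll_to=None):
    "tool-axes move to world TCP target, in pendant units; from measured pose"
    s=manip.state(); Rt=q(s["tool_rot"]).as_matrix()
    return np.round(Rt.T@(np.array(target)-s["tool_pos"])/.12,3)
E
python3 - <<'E'
from h import *
a=grab("scene");b=grab("side")
for nm,pa,pb,z in(("ins1",(398,160),(292,143),.02),("ins2",(226,271),(347,306),.02),("slicer",(303,217),(322,225),.065),("collar",(333,196),(320,186),.1)):
    print(nm,ray(a,*pa,z).round(3),ray(b,*pb,z).round(3))
def crop(f,u,v,k): return cv2.resize(f["img"][v-20:v+20,u-25:u+25,::-1],(400,320),interpolation=cv2.INTER_CUBIC)
top=np.hstack([crop(a,398,158,0),crop(a,226,269,0)]);bot=np.hstack([crop(b,292,143,0),crop(b,347,306,0)])
cv2.imwrite("pics/ins.png",cv2.resize(np.vstack([top,bot]),(750,600)))
E
```

```text
ins1 [0.511 0.332 0.02 ] [0.511 0.322 0.02 ]
ins2 [ 0.532 -0.324  0.02 ] [ 0.532 -0.327  0.02 ]
slicer [ 0.535 -0.066  0.065] [ 0.523 -0.087  0.065]
collar [0.545 0.033 0.1  ] [0.546 0.03  0.1  ]
```

View pics/ins.png

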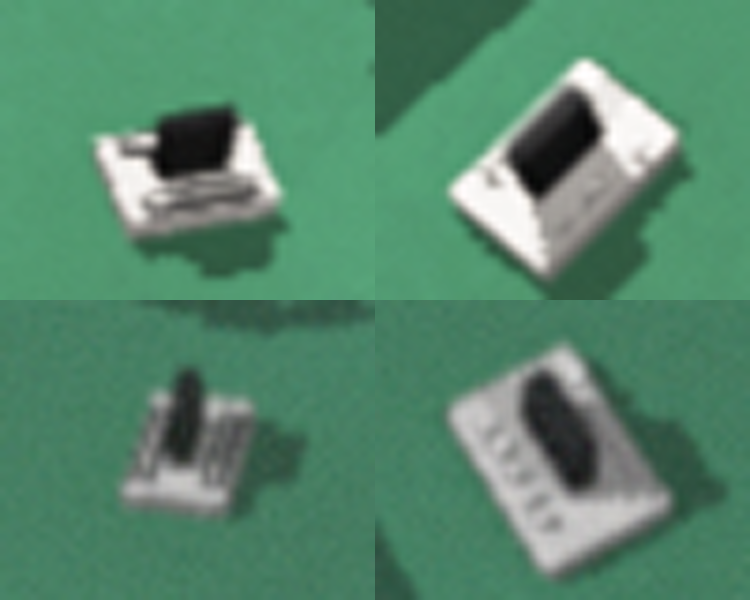

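The left column (scene 398,160) shows a smooth blade over a dark slot, so it is the plain insert. The right column (scene 226,271; side 347,306) shows rows of little teeth, so it is the toothed insert, at about (0.532,-0.326).

I'll move over the slicer and look with the wrist camera.

```bash
python3 -m pendant '[[1,[0,0,-0.6],0],[1,[0,0,-0.6],0],[1,[-1,-1,-0.6],0],[1,[-1,-1,-0.6],0],[1,[-1,-1,-0.6],0],[1,[-1,-1,-0.6],0],[1,[-1,-1,-0.6],0]]'; python3 -m pendant '[[1,[-1,-1,0],0],[1,[-1,-1,0],0],[1,[-1,-1,0],0],[1,[-1,-1,0],0]]' ; python3 -m pendant '[[1,[-1,-1,0],0],[1,[-1,-1,0],0],[1,[-1,-1,0],0],[1,[-1,-1,0],0]]'; python3 -m pendant '[[1,[-1,-1,0],-0.146],[1,[-1,-1,0],-0.146],[1,[-1,-1,0],-0.146],[1,[-1,-1,0],-0.146],[1,[-1,-1,0],-0.146],[1,[-1,-1,0],-0.146],[1,[-1,-1,0],-0.146]]'
python3 - <<'E'
from h import *
f=grab("wrist","pics/w1.png"); s=manip.state(); print(s["time"],s["tool_pos"],s["tool_rot"],s["joint_pos"])
E
```

```text
time: 0.95
tool_pos: [0.332, 0.3977, 0.3035]
tool_rot: [0.0, 0.229, 0.973, 0.0]
contact_force: [-0.5, 0.3, 0.6]
gripper_width: 0.999
grasp_force: 0.0
time: 1.35
tool_pos: [0.3864, 0.237, 0.3034]
tool_rot: [0.0, 0.228, 0.974, -0.0]
contact_force: [0.6, 0.2, 0.7]
gripper_width: 1.002
grasp_force: 0.0
time: 1.75
tool_pos: [0.4411, 0.0758, 0.3033]
tool_rot: [0.0, 0.229, 0.973, -0.0]
contact_force: [0.1, 0.7, -0.5]
gripper_width: 0.997
grasp_force: 0.0
time: 2.45
tool_pos: [0.4947, -0.0814, 0.3032]
tool_rot: [-0.0, -0.001, 1.0, 0.0]
contact_force: [0.1, -0.0, 0.7]
gripper_width: 1.0
grasp_force: 0.0
2.5 [ 0.49462414 -0.08123077  0.30332989] [ 6.57246642e-05 -7.50680561e-04  9.99999698e-01  1.90605434e-04] [-3.11577557e-01 -2.80977818e-01  1.80136798e+00  4.03671823e-04
  1.62119453e+00 -1.88385491e+00]
```

View pics/w1.png

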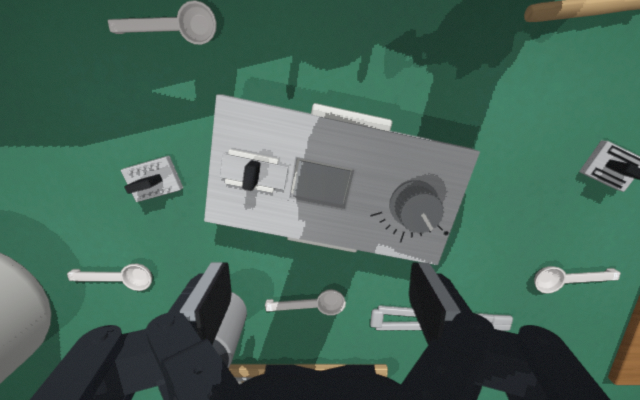

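The wrist picture shows the slicer deck with corners near (218,95), (478,153), (437,264) and (205,221). The recess is at (321,183), the lock grip at (251,175), the collar at (417,205) with its nose near the dot, and the toothed insert at (152,180). I'll hover over the toothed insert with the tool turned to match its tab.

```bash
python3 -m pendant '[[1,[0,-1,0],0],[1,[0,-1,0],0],[1,[0,-1,0],0]]'; python3 -m pendant '[[1,[-0.25,-1,0.5],0.42],[1,[-0.25,-1,1],0.42],[1,[-0.25,-1,1],0.42],[1,[-0.25,-1,1],0.42],[1,[-0.25,-1,1],0.42],[1,[-0.25,-1,1],0.42],[1,[-0.25,-1,1],0.42],[1,[-0.25,-1,1],0.42],[1,[-0.25,-1,1],0.42],[1,[-0.25,-1,1],0.42]]'
python3 - <<'E'
from h import *
f=grab("wrist","pics/w2.png"); s=manip.state(); print(s["joint_pos"])
E
```

```text
time: 2.8
tool_pos: [0.4945, -0.2041, 0.3035]
tool_rot: [0.0, 0.0, 1.0, -0.001]
contact_force: [1.2, 0.1, -0.5]
gripper_width: 0.997
grasp_force: 0.0
time: 3.8
tool_pos: [0.5252, -0.3212, 0.1836]
tool_rot: [0.0, 0.612, 0.791, 0.0]
contact_force: [-0.5, 0.3, 0.5]
gripper_width: 1.003
grasp_force: 0.0
[-6.70140737e-01  6.37151433e-02  1.68218041e+00  1.92590473e-04
  1.39535651e+00 -9.25371098e-01]
```

View pics/w2.png

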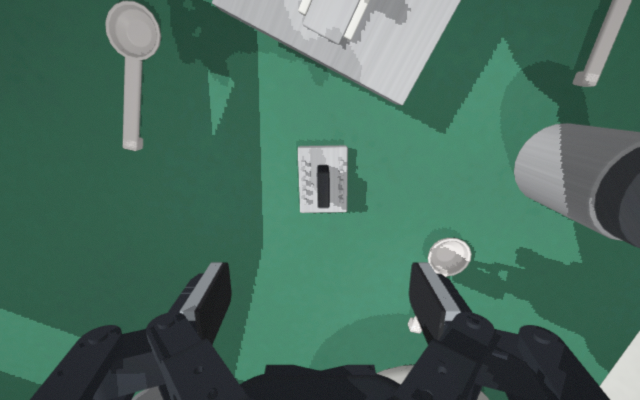

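The plate appears at (298-347, 146-213), nearly aligned with the view, with the tab at (323,187) and teeth on both sides. Next I'll measure it precisely.

```bash
cat >> h.py <<'E'
def rect(f,mask,z):
    c=max(cv2.findContours(mask.astype(np.uint8),cv2.RETR_EXTERNAL,cv2.CHAIN_APPROX_NONE)[0],key=cv2.contourArea)[:,0]
    P=np.array([ray(f,u,v,z)[:2] for u,v in c],np.float32); r=cv2.minAreaRect(P*1000)
    return r,c.min(0),c.max(0)
def nongreen(f,box):
    i=f["img"].astype(int); m=(i[:,:,1]-i[:,:,0]<14)&(i[:,:,1]>0); k=np.zeros(m.shape,bool); x0,y0,x1,y1=box; k[y0:y1,x0:x1]=1; return m&k
E
python3 - <<'E'
from h import *
f=grab("wrist")
print(f["img"][180,280],f["img"][200,310],f["img"][185,360],f["img"][187,323])
m=nongreen(f,(285,135,365,225))
for z in(.012,0.0): print(rect(f,m,z))
d=f["img"].max(2)<60; k=np.zeros_like(d);k[150:220,305:342]=1
for z in (.046,.012): print("tab",rect(f,d&k,z))
s=manip.state();print(s["tool_pos"],f["eye"])
E
```

```text
[ 77 144 114] [159 160 162] [53 97 78] [50 54 57]
(((528.2417602539062, -322.70758056640625), (49.80220413208008, 69.51089477539062), 14.858229637145996), array([298, 146], dtype=int32), array([347, 211], dtype=int32))
(((529.1781616210938, -325.80706787109375), (51.704750061035156, 72.1663818359375), 14.858277320861816), array([298, 146], dtype=int32), array([347, 211], dtype=int32))
tab (((527.4449462890625, -319.6875305175781), (9.299560546875, 39.530418395996094), 15.07424545288086), array([318, 165], dtype=int32), array([328, 206], dtype=int32))
tab (((530.3233032226562, -329.1684875488281), (10.428319931030273, 44.328514099121094), 15.074177742004395), array([318, 165], dtype=int32), array([328, 206], dtype=int32))
[ 0.5250081  -0.3215949   0.18355678] [ 0.50373067 -0.24157503  0.32612024]
```

```bash
python3 -m pendant '[[1,[-0.014,0.022,0.4],-0.002],[1,[-0.014,0.022,0.8],-0.002],[1,[-0.014,0.022,1],-0.002],[1,[-0.014,0.022,1],-0.002]]'; python3 -m pendant '[[1,[0,0,0.16],0],[1,[0,0,0.32],0],[1,[0,0,0.32],0],[1,[0,0,0.32],0]]'
python3 - <<'E'
from h import *
print(shift([.528,-.323,.025]), manip.state()["tool_pos"])
E
```

```text
time: 4.3
tool_pos: [0.5246, -0.3206, 0.0579]
tool_rot: [-0.005, 0.61, 0.793, 0.0]
contact_force: [-0.5, 0.7, -0.7]
gripper_width: 1.001
grasp_force: 0.0
time: 4.7
tool_pos: [0.5284, -0.324, 0.0267]
tool_rot: [0.001, 0.61, 0.792, 0.0]
contact_force: [0.4, 0.6, 0.1]
gripper_width: 1.002
grasp_force: 0.0
[ 0.009 -0.001  0.014] [ 0.52842251 -0.32402772  0.02669079]
```

```bash
python3 -m pendant '[[0,[0.008,0,0.01],0],[0,[0.008,0,0.01],0],[0,[0.008,0,0.01],0],[0,[0.008,0,0.01],0],[0,[0.008,0,0.01],0],[0,[0.008,0,0.01],0],[0,[0.008,0,0.01],0],[0,[0.008,0,0.01],0],[0,[0.008,0,0.01],0],[0,[0.008,0,0.01],0]]'
```

```text
time: 5.7
tool_pos: [0.5276, -0.3229, 0.0242]
tool_rot: [0.0, 0.61, 0.792, -0.0]
contact_force: [-0.5, 0.1, 4.0]
gripper_width: 0.123
grasp_force: 61.8
```

Gripped. I'll lift, then move to view the recess beyond the held insert.

```bash
python3 -m pendant '[[0,[0,0,-0.3],0],[0,[0,0,-0.7],0],[0,[0,0,-1],0],[0,[0,0,-1],0]]'; python3 -m pendant '[[0,[0.3,0.06,-0.45],0.04],[0,[0.6,0.06,-0.45],0.08],[0,[1,0.06,-0.45],0.12],[0,[1,0.06,-0.45],0.153],[0,[1,0.06,-0.45],0.153],[0,[1,0.06,-0.45],0.153]]'
python3 - <<'E'
from h import *
f=grab("wrist","pics/w3.png"); s=manip.state(); print(s["joint_pos"])
E
```

```text
time: 6.1
tool_pos: [0.5301, -0.3248, 0.1504]
tool_rot: [0.006, 0.61, 0.792, -0.0]
contact_force: [0.7, -1.1, -0.4]
gripper_width: 0.122
grasp_force: 61.2
time: 6.7
tool_pos: [0.5032, -0.2047, 0.1964]
tool_rot: [-0.001, 0.781, 0.625, -0.0]
contact_force: [-0.3, 0.7, -1.2]
gripper_width: 0.123
grasp_force: 61.2
[-5.23747334e-01 -1.17496082e-01  1.83745198e+00 -1.21962192e-04
  1.42319063e+00 -3.01751409e-01]
```

View pics/w3.png

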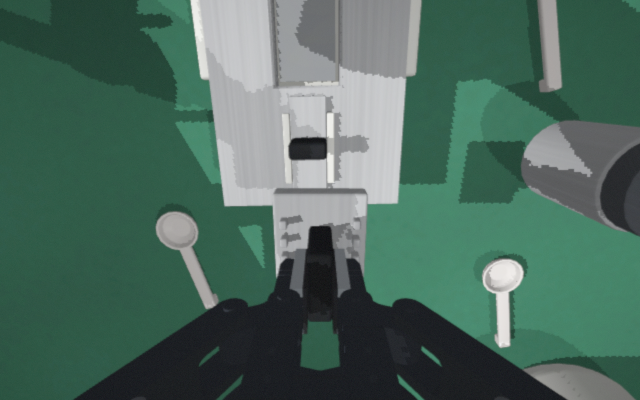

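The deck's -y edge is at row 205, level in the image. The lock grip is at (308,149), and the recess's lower edge is at row 85 with its top cut off. The held insert fills the view from row 190 down. I'll move forward and up so the whole recess shows.

```bash
python3 -m pendant '[[0,[0.2,0,-0.2],0],[0,[0.4,0,-0.3],0],[0,[0.4,0,-0.3],0],[0,[0.4,0,-0.3],0],[0,[0.4,0,-0.3],0]]'
python3 - <<'E'
from h import *
f=grab("wrist","pics/w4.png")
cv2.imwrite("pics/w4c.png",cv2.resize(f["img"][0:260,200:460,::-1],(600,600),interpolation=cv2.INTER_CUBIC))
E
```

```text
time: 7.25
tool_pos: [0.5138, -0.1587, 0.2324]
tool_rot: [-0.001, 0.782, 0.624, -0.001]
contact_force: [0.5, -0.0, -1.3]
gripper_width: 0.124
grasp_force: 61.1
```

View pics/w4c.png

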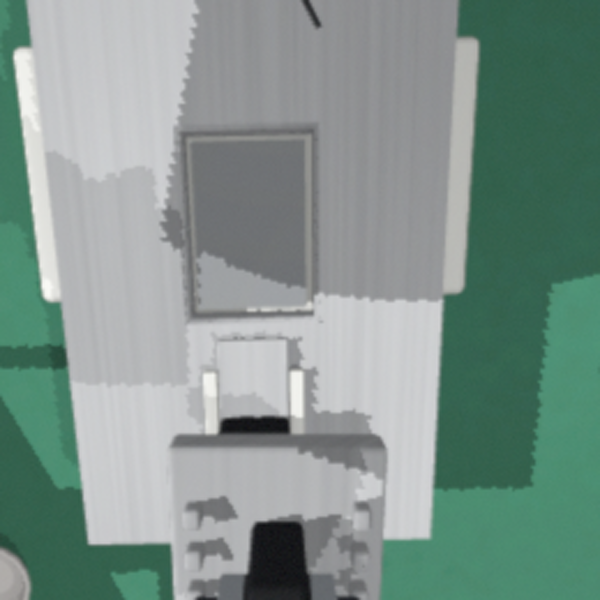

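The recess outline in the crop has corners at about (184,128), (316,124), (313,317) and (190,319). The deck sides run (28,0)-(88,543) and (460,0)-(432,538). The held plate's top front edge is at row 447, from x=172 to x=385. I'll compute the poses from these.

```bash
cat > m.py <<'E'
from h import *
f=grab("wrist"); g=cv2.cvtColor(f["img"],cv2.COLOR_RGB2GRAY); s=manip.state()
k=600/260; C=np.array([(184,128),(316,124),(313,317),(190,319)],np.float32)/k+[200-.28,-.28]
S=cv2.cornerSubPix(g,C.reshape(-1,1,2).astype(np.float32),(3,3),(-1,-1),(3,20,.01))[:,0]
for nm,c in(("hand",C),("sub",S)):
    P=np.array([ray(f,u,v,.065)[:2] for u,v in c]); print(nm,P.mean(0).round(4),"sides",[np.round(np.linalg.norm(P[i]-P[(i+1)%4])*1000,1) for i in range(4)],
     "yaw y",[np.degrees(np.arctan2(*(P[a]-P[b])[::-1])).round(2) for a,b in((0,3),(1,2))], "yaw x",[np.degrees(np.arctan2(*(P[a]-P[b])[::-1])).round(2) for a,b in((1,0),(2,3))])
i=f["img"].astype(int); ng=(i[:,:,1]-i[:,:,0]<14)
L=[];Rr=[]
for v in range(140,228,2):
    u=np.flatnonzero(~ng[v,:300]); L.append(ray(f,u[u<300].max()+.5,v,.065)[:2]); u=np.flatnonzero(~ng[v,340:]); Rr.append(ray(f,340+u.min()-.5,v,.065)[:2])
for nm,p in(("L",L),("R",Rr)):
    vx,vy,x,y=cv2.fitLine(np.array(p,np.float32),cv2.DIST_HUBER,0,.001,.001).ravel(); print(nm,np.degrees(np.arctan2(vy,vx)).round(2),x,y)
    if nm=="L": n=np.array([-vy,vx]);o=np.array([x,y])
    else: print("width",abs((np.array([x,y])-o)@n),"mid",(np.array([x,y])+o)/2, n)
B=[]
for u in list(range(242,270))+list(range(370,384)):
    v=np.flatnonzero(ng[150:260,u]).max()+150; B.append(ray(f,u,v+.5,.065)[:2])
vx,vy,x,y=cv2.fitLine(np.array(B,np.float32),cv2.DIST_HUBER,0,.001,.001).ravel(); print("bottom",np.degrees(np.arctan2(vy,vx)).round(2),x,y)
Rt=q(s["tool_rot"]).as_matrix(); zt=s["tool_pos"][2]-.012
for u,v in((172,447),(385,447)): print("held edge in tool mm",(Rt.T@(ray(f,u/k+200-.28,v/k-.28,zt)-s["tool_pos"])*1000).round(1))
print(s["tool_pos"],"tool y yaw",np.degrees(np.arctan2(Rt[1,1],Rt[0,1])))
E
python3 m.py
```

```text
hand [ 0.5205 -0.0797] sides [np.float64(51.5), np.float64(74.3), np.float64(52.0), np.float64(73.7)] yaw y [np.float64(76.73), np.float64(77.15)] yaw x [np.float64(-11.3), np.float64(-11.94)]
sub [ 0.5206 -0.0795] sides [np.float64(51.5), np.float64(72.3), np.float64(53.1), np.float64(74.7)] yaw y [np.float64(76.46), np.float64(77.64)] yaw x [np.float64(-11.27), np.float64(-8.75)]
L 78.28 0.42489713 -0.14384823
R 78.22 0.58097225 -0.17942008
width 0.16004673 mid [ 0.5029347  -0.16163415] [-0.9791656   0.20306316]
bottom -11.32 0.4621691 -0.21111129
held edge in tool mm [ 33.5 -23.5  12.1]
held edge in tool mm [33.5 24.1 12. ]
[ 0.51372144 -0.15864621  0.2324502 ] tool y yaw -12.844587731033588
```

Deck width comes out at 160.05 mm, so the calibration holds. Recess centre is about (0.5202,-0.0799) and slicer yaw is about -11.7°.

```bash
python3 -m pendant '[[0,[0.3,-0.05,0],-0.006],[0,[0.65,-0.093,0.2],-0.006],[0,[0.65,-0.093,0.5],-0.006],[0,[0.65,-0.093,0.7],-0.006],[0,[0.65,-0.093,0.7],-0.006],[0,[0.65,-0.093,0.7],-0.006]]'
python3 - <<'E'
from h import *
s=manip.state();Rt=q(s["tool_rot"]).as_matrix()
print(shift([.5202,-.0799,.1]), s["tool_pos"],np.degrees(np.arctan2(Rt[1,1],Rt[0,1])))
b=grab("side");u,v=proj(b,s["tool_pos"]).astype(int);print(u,v)
cv2.imwrite("pics/s5.png",cv2.resize(b["img"][v-30:v+45,u-50:u+50,::-1],(800,600),interpolation=cv2.INTER_CUBIC))
E
```

```text
time: 7.95
tool_pos: [0.5204, -0.0798, 0.1495]
tool_rot: [-0.0, 0.776, 0.631, -0.0]
contact_force: [0.4, -0.0, -0.7]
gripper_width: 0.129
grasp_force: 61.1
[-0.001 -0.001  0.413] [ 0.52043421 -0.07984242  0.14951219] -11.743951173253981
319 205
```

View pics/s5.png

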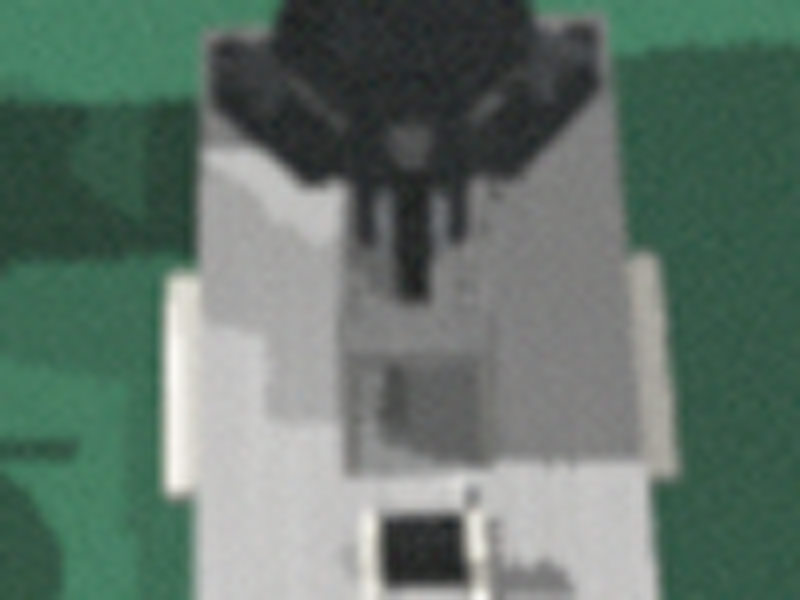

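The held plate, at about (415,290) in the crop, hovers level and square over the recess. I'll descend gently.

```bash
python3 -m pendant '[[0,[0,0,0.2],0],[0,[0,0,0.38],0],[0,[0,0,0.38],0],[0,[0,0,0.42],0],[0,[0,0,0.42],0],[0,[0,0,0.45],0],[0,[0,0,0.45],0]]';python3 -m pendant '[[0,[0,0,0.02],0],[0,[0,0,0.04],0],[0,[0,0,0.04],0],[0,[0,0,0.04],0]]'
```

```text
time: 8.7
tool_pos: [0.521, -0.0795, 0.0962]
tool_rot: [0.0, 0.776, 0.631, 0.0]
contact_force: [0.0, 0.3, -0.2]
gripper_width: 0.126
grasp_force: 61.1
time: 9.1
tool_pos: [0.5206, -0.0794, 0.0907]
tool_rot: [-0.0, 0.776, 0.631, -0.0]
contact_force: [-0.2, 0.2, -0.4]
gripper_width: 0.125
grasp_force: 61.1
```

```bash
python3 -m pendant '[[0,[-0.003,-0.003,0.015],0],[0,[-0.003,-0.003,0.03],0],[0,[-0.003,-0.003,0.04],0],[0,[-0.003,-0.003,0.04],0]]';python3 -m pendant '[[0,[0,0,0.01],0],[0,[0,0,0.02],0],[0,[0,0,0.02],0],[0,[0,0,0.02],0]]';python3 -m pendant '[[0,[0,0,0.01],0],[0,[0,0,0.02],0],[0,[0,0,0.02],0],[0,[0,0,0.02],0]]'
```

```text
time: 9.5
tool_pos: [0.52, -0.0796, 0.0858]
tool_rot: [-0.0, 0.776, 0.631, -0.0]
contact_force: [-0.4, 0.1, -0.7]
gripper_width: 0.123
grasp_force: 61.1
time: 9.9
tool_pos: [0.5202, -0.0797, 0.0837]
tool_rot: [-0.0, 0.776, 0.631, -0.0]
contact_force: [-0.1, -0.7, -0.9]
gripper_width: 0.128
grasp_force: 61.1
time: 10.3
tool_pos: [0.5205, -0.0797, 0.0818]
tool_rot: [0.0, 0.776, 0.631, 0.0]
contact_force: [-2.3, 0.6, 3.7]
gripper_width: 0.121
grasp_force: 61.8
```

It is in the recess and touching the cradle, as expected at about 0.083. Now I'll press.

```bash
python3 -m pendant '[[0,[0,0,0.015],0],[0,[0,0,0.03],0],[0,[0,0,0.03],0],[0,[0,0,0.03],0]]';python3 -m pendant '[[0,[0,0,0.01],0],[0,[0,0,0.02],0],[0,[0,0,0.02],0],[0,[0,0,0.02],0]]'
```

```text
time: 10.7
tool_pos: [0.5205, -0.0798, 0.0776]
tool_rot: [0.0, 0.776, 0.631, 0.0]
contact_force: [0.4, -0.5, 2.3]
gripper_width: 0.123
grasp_force: 61.6
time: 11.1
tool_pos: [0.5206, -0.0798, 0.077]
tool_rot: [0.0, 0.775, 0.631, -0.0]
contact_force: [-4.2, 1.6, 11.9]
gripper_width: 0.123
grasp_force: 63.0
```

```bash
python3 -m pendant '[[0,[0,0,0.015],0],[0,[0,0,0.015],0],[0,[0,0,0.015],0]]'; python3 -m pendant '[[0,[0,0,-0.025],0],[0,[0,0,-0.025],0],[0.5,[0,0,-0.025],0],[0.6,[0,0,-0.025],0],[0.6,[0,0,-0.025],0],[0.6,[0,0,-0.025],0],[0.6,[0,0,-0.025],0],[0.6,[0,0,-0.025],0]]'
```

```text
time: 11.4
tool_pos: [0.5207, -0.0798, 0.0768]
tool_rot: [-0.0, 0.775, 0.631, -0.0]
contact_force: [-9.1, 2.5, 20.3]
gripper_width: 0.124
grasp_force: 64.4
time: 12.2
tool_pos: [0.5202, -0.0797, 0.0764]
tool_rot: [-0.0, 0.776, 0.631, -0.0]
contact_force: [0.1, 0.1, 0.4]
gripper_width: 0.601
grasp_force: 0.0
```

Flush at TCP z = 0.077 with a hard stop at 12–20 N, then released. I'll retreat and look at the lock and the seated insert.

```bash
python3 -m pendant '[[1,[0,0,-0.3],0],[1,[0,0,-0.7],0],[1,[0,0,-1],0],[1,[-0.3,0,-1],0],[1,[-0.7,0,-1],0],[1,[-1,0,-1],0],[1,[-1,0,-1],0],[1,[-1,0,-1],0]]'
python3 - <<'E'
from h import *
f=grab("wrist"); s=manip.state()
m=(f["img"].max(2)<60); m[235:]=0; m[:,:230]=0;m[:,400:]=0
n,l,st,c=cv2.connectedComponentsWithStats(m.astype(np.uint8))
for i in range(1,n):
    if st[i,4]>100: print(st[i],c[i].round(1)); print(rect(f,l==i,.101))
print(s["tool_pos"])
cv2.imwrite("pics/w6.png",cv2.resize(f["img"][0:240,200:440,::-1],(600,600),interpolation=cv2.INTER_CUBIC))
E
```

```text
time: 13.0
tool_pos: [0.4957, -0.1976, 0.1964]
tool_rot: [-0.0, 0.776, 0.631, 0.0]
contact_force: [1.2, 0.4, 0.4]
gripper_width: 0.997
grasp_force: 0.0
[312   9  17  59 972] [320.   37.4]
(((519.919677734375, -82.67012023925781), (35.463890075683594, 11.065032958984375), 78.15338897705078), array([312,   9], dtype=int32), array([328,  67], dtype=int32))
[302 144  36  22 749] [319.5 154.9]
(((503.2705078125, -160.25772094726562), (16.10346031188965, 26.899892807006836), 78.15555572509766), array([302, 144], dtype=int32), array([337, 165], dtype=int32))
[ 0.49585558 -0.19690718  0.19634689]
```

View pics/w6.png

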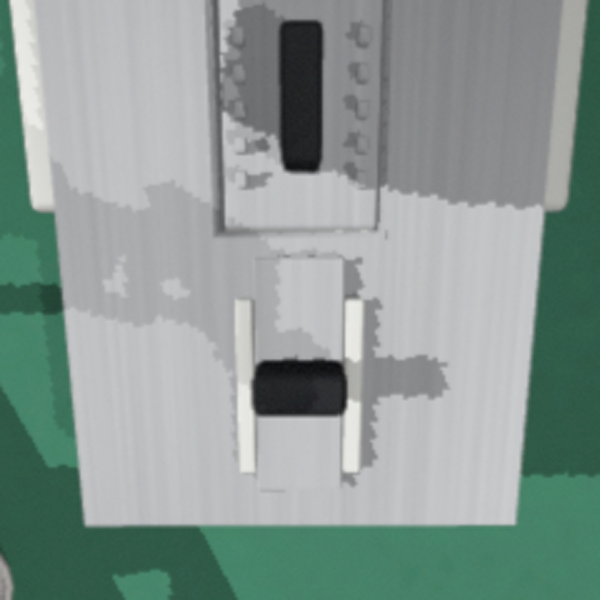

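The insert sits flush, with its dark edge outline and the tab at crop (300,95). The open lock's grip is at crop (300,388), which is about (0.503,-0.161). I'll grasp the lock grip across its 30 mm width.

```bash
python3 -m pendant '[[1,[0.31,0,0.2],0],[1,[0.31,0,0.5],0],[1,[0.31,0,0.8],0],[1,[0.31,0,0.945],0],[1,[0.31,0,0.945],0],[1,[0.31,0,0.945],0]]'; python3 -m pendant '[[0,[0,0,0],0],[0,[0,0,0],0],[0,[0,0,0],0],[0,[0,0,0],0],[0,[0,0,0],0],[0,[0,0,0],0],[0,[0,0,0],0]]'
```

```text
time: 13.65
tool_pos: [0.5038, -0.1599, 0.0835]
tool_rot: [0.0, 0.775, 0.632, 0.0]
contact_force: [-0.8, 0.7, 0.1]
gripper_width: 0.996
grasp_force: 0.0
time: 14.35
tool_pos: [0.5033, -0.1609, 0.0843]
tool_rot: [-0.0, 0.776, 0.631, -0.0]
contact_force: [-4.8, 0.7, 6.2]
gripper_width: 0.331
grasp_force: 60.3
```

Gripped at about 28–30 mm. Now I'll slide along +y (tool +x), 24 mm = 0.2.

```bash
python3 -m pendant '[[0,[0.03,0,0],0],[0,[0.06,0,0],0],[0,[0.09,0,0],0],[0,[0.12,0,0],0],[0,[0.15,0,0],0],[0,[0.18,0,0],0],[0,[0.18,0,0],0]]'; python3 -m pendant '[[0,[0.01,0,0],0],[0,[0.02,0,0],0],[0,[0.025,0,0],0],[0,[0.025,0,0],0],[0,[0.025,0,0],0]]'
```

```text
time: 15.05
tool_pos: [0.5076, -0.1397, 0.0843]
tool_rot: [-0.0, 0.775, 0.631, -0.001]
contact_force: [-4.4, 0.9, 6.3]
gripper_width: 0.333
grasp_force: 60.3
time: 15.55
tool_pos: [0.5078, -0.1387, 0.0843]
tool_rot: [0.001, 0.776, 0.631, -0.002]
contact_force: [-6.0, -5.2, 5.9]
gripper_width: 0.329
grasp_force: 60.2
```

```bash
python3 -m pendant '[[0,[0.015,0,0],0],[0,[0.03,0,0],0],[0,[0.03,0,0],0],[0,[0.03,0,0],0]]'
```

```text
time: 15.95
tool_pos: [0.5079, -0.1384, 0.0843]
tool_rot: [0.003, 0.775, 0.631, -0.005]
contact_force: [-9.4, -15.0, 4.4]
gripper_width: 0.331
grasp_force: 59.9
```

Hard stop at 15 N: the lock is home. I'll release, rise and look at everything.

```bash
python3 -m pendant '[[0,[-0.05,0,0],0],[0,[-0.05,0,0],0],[0.6,[-0.05,0,0],0],[0.6,[-0.05,0,0],0],[0.6,[-0.05,0,0],0],[0.6,[-0.05,0,-0.3],0],[1,[-0.05,0,-0.7],0],[1,[-0.05,0,-1],0],[1,[-0.05,0,-1],0]]'; python3 -m pendant '[[1,[0,0,-0.4],0],[1,[0.2,0,-0.6],0],[1,[0.4,0,-0.6],0],[1,[0.4,0,-0.6],0],[1,[0.4,0,-0.6],0]]';  python3 - <<'E'
from h import *
f=grab("wrist","pics/w7.png"); s=manip.state(); print(s["tool_pos"])
np.savez("w7.npz",img=f["img"],eye=f["eye"],R=f["R"],K=[f["fx"],f["fy"],f["cx"],f["cy"]])
cv2.imwrite("pics/w7c.png",cv2.resize(f["img"][0:280,180:460,::-1],(600,600),interpolation=cv2.INTER_CUBIC))
E
```

```text
time: 16.85
tool_pos: [0.5115, -0.1403, 0.2105]
tool_rot: [0.006, 0.775, 0.631, 0.003]
contact_force: [1.7, -0.3, -0.2]
gripper_width: 0.998
grasp_force: 0.0
time: 17.35
tool_pos: [0.5174, -0.0917, 0.274]
tool_rot: [-0.0, 0.775, 0.632, -0.001]
contact_force: [0.6, -0.3, 0.5]
gripper_width: 0.998
grasp_force: 0.0
[ 0.51720494 -0.09211032  0.2737703 ]
```

View pics/w7c.png

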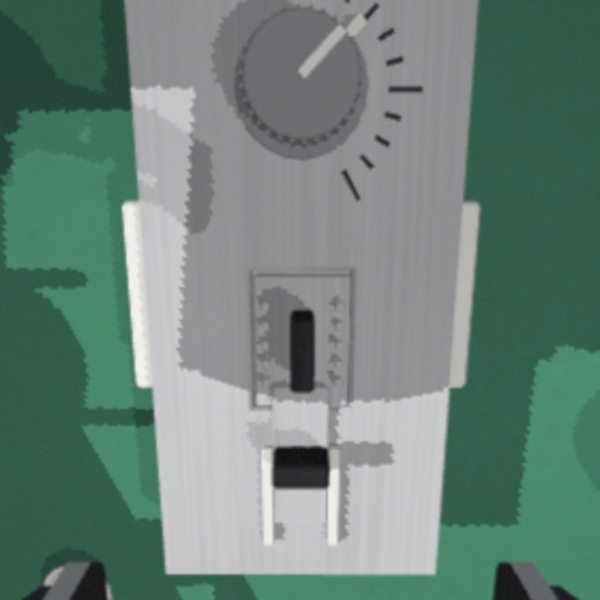

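The lock's tongue covers the plate edge. Collar top is at crop (302,75), with the nose pointing to the tick at (370,12), number 1. Ticks 4 (405,90) and 8 (350,185) are long. I need +5 numbers = 75° clockwise.

Run:
```python
from h import *
d=np.load("w7.npz"); f=dict(img=d["img"],eye=d["eye"],R=d["R"]); f["fx"],f["fy"],f["cx"],f["cy"]=d["K"]
k=600/280; px=lambda u,v:(180+u/k-.27,v/k-.27)
print("collar top",ray(f,*px(302,75),.104))
ax=np.array([.5446,.0376]); Y=np.radians(-11.7)
for nm,u,v,z in(("t1",370,12,.065),("t2",386,35,.065),("t3",394,62,.065),("t4",405,90,.065),("t5",392,116,.065),("t6",382,141,.065),("t7",366,161,.065),("t8",350,185,.065),("noseTip",364,17,.069)):
    p=ray(f,*px(u,v),z)[:2]-ax; print(nm,(60-np.degrees(np.arctan2(p[1],p[0])-Y))/15)
print(shift([*ax,.082]), manip.state()["tool_pos"])
```

```text
collar top [0.54451844 0.03702283 0.104     ]
t1 0.9857106221763308
t2 2.0228861920167707
t3 3.0429931229779714
t4 4.060327178423288
t5 5.034458238126985
t6 6.043727666736838
t7 7.03837122251318
t8 8.0675747765359
noseTip 0.9768947825507055
[1.105 0.008 1.598] [ 0.51720494 -0.09211032  0.2737703 ]
```

```bash
python3 -m pendant '[[1,[0.4,0.008,0.2],0],[1,[0.8,0.008,0.6],0],[1,[1,0.008,0.6],0],[1,[1,0.008,0.6],0]]'; python3 -m pendant '[[1,[0.105,0,0],0],[1,[0.105,0,0.4],0],[1,[0.105,0,0.6],0],[1,[0.105,0,0.6],0],[1,[0.105,0,0.6],0]]'
python3 - <<'E'
from h import *
print(shift([.5446,.0375,.082]),manip.state()["tool_pos"])
E
```

```text
time: 17.8
tool_pos: [0.5407, 0.0281, 0.198]
tool_rot: [-0.003, 0.774, 0.633, -0.003]
contact_force: [-0.0, -0.3, -0.8]
gripper_width: 1.001
grasp_force: 0.0
time: 18.3
tool_pos: [0.5461, 0.0369, 0.132]
tool_rot: [0.0, 0.776, 0.631, 0.0]
contact_force: [0.3, -0.4, 0.5]
gripper_width: 0.996
grasp_force: 0.0
[ 0.003 -0.014  0.417] [0.54609353 0.03687071 0.13200181]
```

```bash
python3 -m pendant '[[1,[0.003,-0.012,0.2],0],[1,[0.003,-0.012,0.417],0],[1,[0.003,-0.012,0.417],0],[1,[0.003,-0.012,0.417],0],[0,[0.003,-0.012,0.417],0],[0,[0.003,-0.012,0.417],0],[0,[0.003,-0.012,0.417],0],[0,[0.003,-0.012,0.417],0],[0,[0.003,-0.012,0.417],0],[0,[0.003,-0.012,0.417],0]]'
```

```text
time: 19.3
tool_pos: [0.5445, 0.0383, 0.0833]
tool_rot: [0.0, 0.775, 0.631, 0.0]
contact_force: [-5.4, 0.3, 8.5]
gripper_width: 0.565
grasp_force: 61.8
```

```bash
python3 -m pendant '[[0,[0,0,0],0.04],[0,[0,0,0],0.08],[0,[0,0,0],0.12],[0,[0,0,0],0.16],[0,[0,0,0],0.2],[0,[0,0,0],0.24],[0,[0,0,0],0.28],[0,[0,0,0],0.32],[0,[0,0,0],0.36],[0,[0,0,0],0.4]]'; python3 -m pendant '[[0,[0,0,0],0.017],[0,[0,0,0],0.017],[0,[0,0,0],0.017],[0,[0,0,0],0.017],[0,[0,0,0],0.017]]'
python3 - <<'E'
from h import *
s=manip.state();Rt=q(s["tool_rot"]).as_matrix(); print(np.degrees(np.arctan2(Rt[1,1],Rt[0,1])),s["ft_torque"])
E
```

```text
time: 20.3
tool_pos: [0.5447, 0.038, 0.0834]
tool_rot: [0.0, 0.999, 0.052, 0.0]
contact_force: [-5.3, -1.3, 7.9]
gripper_width: 0.562
grasp_force: 62.0
time: 20.8
tool_pos: [0.5446, 0.038, 0.0833]
tool_rot: [0.0, 1.0, 0.028, 0.0]
contact_force: [-4.6, 0.6, 7.6]
gripper_width: 0.561
grasp_force: 62.0
-86.74679286110847 [-0.26527839  0.79831228  0.00880851]
```

Turned by 75.0°. I'll release, rise and check.

```bash
python3 -m pendant '[[0.6,[0,0,0],0],[0.9,[0,0,0],0],[1,[0,0,0],0],[1,[0,0,0],0],[1,[0,0,0],0],[1,[0,0,-0.3],0],[1,[0,0,-0.7],0],[1,[0,0,-1],0],[1,[0,0,-1],0],[1,[0,0,-1],0]]'; python3 -m pendant '[[1,[0,-0.2,-0.4],0],[1,[-0.3,-0.2,-0.6],0],[1,[-0.3,-0.2,-0.6],0],[1,[-0.3,-0.2,-0.6],0],[1,[-0.3,-0.2,-0.6],0]]';  python3 - <<'E'
from h import *
f=grab("wrist","pics/w8.png"); s=manip.state(); print(s["tool_pos"])
np.savez("w8.npz",img=f["img"],eye=f["eye"],R=f["R"],K=[f["fx"],f["fy"],f["cx"],f["cy"]])
u,v=proj(f,[.57,0,.08]).astype(int); u0=max(0,u-150);v0=max(0,v-110);print(u0,v0)
cv2.imwrite("pics/w8c.png",cv2.resize(f["img"][v0:v0+225,u0:u0+300,::-1],(800,600),interpolation=cv2.INTER_CUBIC))
E
```

```text
time: 21.8
tool_pos: [0.5448, 0.0382, 0.2022]
tool_rot: [0.0, 1.0, 0.028, 0.001]
contact_force: [-0.3, -0.0, -0.4]
gripper_width: 1.002
grasp_force: 0.0
time: 22.3
tool_pos: [0.5061, 0.0601, 0.2701]
tool_rot: [-0.0, 1.0, 0.028, -0.002]
contact_force: [0.2, -0.1, 0.1]
gripper_width: 0.998
grasp_force: 0.0
[0.5061769  0.06005297 0.27007771]
231 5
```

View pics/w8c.png

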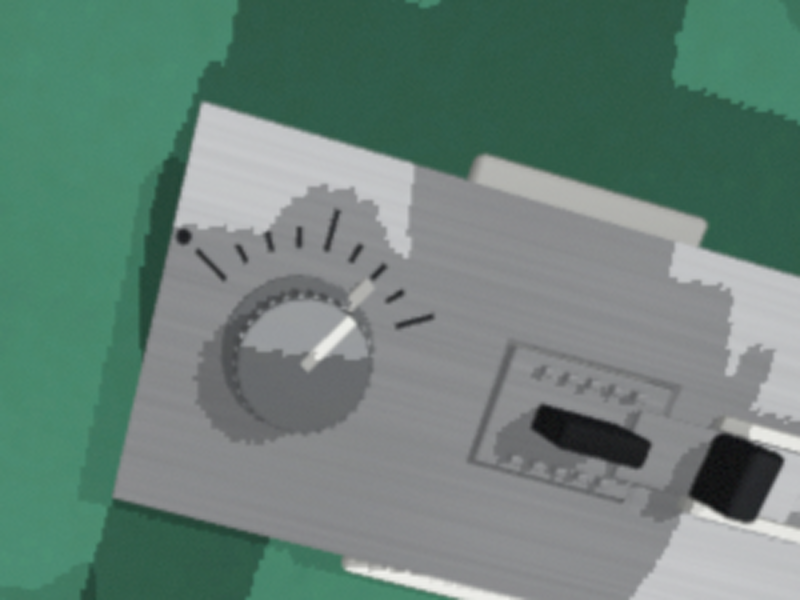

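The nose points at the short tick at (378,272), the second beyond the long tick 4 (332,230), so it is at 6. The insert is flush with the tongue over its edge at (640,440).

When I released the lock I commanded a pose about 0.7 mm short of the stop while still gripping. It may have been drawn back slightly, so I'll push it home again with shut fingers from behind.

Run:
```python
from h import *
print(shift([.5028,-.1641,.20]),manip.state()["tool_pos"])
```

```text
[-0.13   1.864  0.584] [0.5061769  0.06005297 0.27007771]
```

```bash
python3 -m pendant '[[0.5,[-0.13,0.4,0],0],[0,[-0.13,0.8,0],0],[0,[-0.13,1,0],0],[0,[-0.13,1,0],0]]'; python3 -m pendant '[[0,[0,0.4,0],-0.04],[0,[0,0.86,0.2],-0.09],[0,[0,0.86,0.4],-0.13],[0,[0,0.86,0.58],-0.17],[0,[0,0.86,0.58],-0.22],[0,[0,0.86,0.58],-0.26],[0,[0,0.86,0.58],-0.31],[0,[0,0.86,0.58],-0.36],[0,[0,0.86,0.58],-0.417],[0,[0,0.86,0.58],-0.417]]'; python3 -m pendant '[[0,[0,0,0],0],[0,[0,0,0],0]]';python3 - <<'E'
from h import *
s=manip.state();Rt=q(s["tool_rot"]).as_matrix()
print(shift([.5028,-.1641,.08]),np.degrees(np.arctan2(Rt[1,1],Rt[0,1])))
E
```

```text
time: 22.75
tool_pos: [0.4977, -0.0631, 0.2708]
tool_rot: [-0.0, 1.0, 0.026, -0.002]
contact_force: [0.2, 0.1, -0.8]
gripper_width: 0.327
grasp_force: 0.0
time: 23.75
tool_pos: [0.5037, -0.1623, 0.2017]
tool_rot: [-0.002, 0.774, 0.633, -0.0]
contact_force: [0.3, 0.2, 0.6]
gripper_width: 0.002
grasp_force: 0.0
time: 23.95
tool_pos: [0.5038, -0.1628, 0.2024]
tool_rot: [-0.001, 0.776, 0.631, -0.0]
contact_force: [0.0, 0.2, -0.6]
gripper_width: 0.006
grasp_force: 0.0
[-0.013 -0.004  1.02 ] -11.732016641702339
```

```bash
python3 -m pendant '[[0,[-0.1,-0.004,0.3],0],[0,[-0.1,-0.004,0.7],0],[0,[-0.1,-0.004,1],0],[0,[-0.1,-0.004,1],0],[0,[-0.1,-0.004,1],0],[0,[-0.08,-0.004,1],0],[0,[-0.05,-0.004,1],0],[0,[-0.02,-0.004,1],0],[0,[-0.02,-0.004,1],0],[0,[-0.02,-0.004,1],0]]'; python3 -m pendant '[[0,[0.02,0,0],0],[0,[0.04,0,0],0],[0,[0.04,0,0],0]]'; python3 -m pendant '[[0,[0.01,0,0],0],[0,[0.02,0,0],0],[0,[0.02,0,0],0]]'; python3 -m pendant '[[0,[0.01,0,0],0],[0,[0.02,0,0],0],[0,[0.02,0,0],0]]'
```

```text
time: 24.95
tool_pos: [0.5033, -0.1657, 0.0841]
tool_rot: [0.0, 0.775, 0.631, 0.0]
contact_force: [-0.1, -0.5, 0.2]
gripper_width: 0.002
grasp_force: 0.0
time: 25.25
tool_pos: [0.5039, -0.1608, 0.0834]
tool_rot: [-0.0, 0.775, 0.631, -0.0]
contact_force: [0.4, -0.3, -0.1]
gripper_width: -0.004
grasp_force: 0.0
time: 25.55
tool_pos: [0.5044, -0.1588, 0.0834]
tool_rot: [0.0, 0.775, 0.631, -0.0]
contact_force: [-0.0, -0.7, 0.1]
gripper_width: 0.004
grasp_force: 0.4
time: 25.85
tool_pos: [0.5046, -0.1577, 0.0835]
tool_rot: [0.001, 0.775, 0.631, -0.001]
contact_force: [-1.6, -5.6, -1.6]
gripper_width: 0.002
grasp_force: 3.2
```

```bash
python3 -m pendant '[[0,[0.01,0,0],0],[0,[0.02,0,0],0],[0,[0.02,0,0],0]]'; python3 -m pendant '[[0,[0.015,0,0],0],[0,[0.03,0,0],0],[0,[0.03,0,0],0]]'
```

```text
time: 26.15
tool_pos: [0.5047, -0.1576, 0.0836]
tool_rot: [0.003, 0.775, 0.631, -0.003]
contact_force: [-2.5, -14.5, -2.1]
gripper_width: -0.003
grasp_force: 6.9
time: 26.45
tool_pos: [0.5047, -0.1573, 0.0837]
tool_rot: [0.005, 0.775, 0.632, -0.006]
contact_force: [-6.0, -24.9, -3.3]
gripper_width: -0.0
grasp_force: 12.7
```

It's a solid stop at 25 N, so the lock is fully home. Any draw-back was under 1 mm. To keep the order clean I'll also re-set the collar, one click back and forward to 6 again, now that the lock is certainly home.

```bash
python3 -m pendant '[[0,[-0.1,0,0],0],[0,[-0.2,0,0],0],[0,[-0.2,0,-0.3],0],[0,[-0.2,0,-0.7],0],[0,[-0.2,0,-1],0],[1,[-0.2,0,-1],0],[1,[0.3,0,-1],0],[1,[0.7,0,-1],0],[1,[1,0,-1],0],[1,[1,0,-1],0]]'
python3 - <<'E'
from h import *
print(shift([.5446,.0378,.19]),manip.state()["tool_pos"])
E
```

```text
time: 27.45
tool_pos: [0.5305, -0.0284, 0.2025]
tool_rot: [-0.001, 0.774, 0.634, 0.0]
contact_force: [-0.7, -0.9, -0.1]
gripper_width: 0.846
grasp_force: 0.0
[0.564 0.007 0.105] [ 0.53045907 -0.02844782  0.20248611]
```

```bash
python3 -m pendant '[[1,[0.3,0.007,0],0],[1,[0.56,0.007,0],0],[1,[0.56,0.007,0],0],[1,[0.56,0.007,0.3],0],[1,[0.56,0.007,0.3],0],[1,[0.56,0.007,0.3],0]]'
python3 - <<'E'
from h import *
print(shift([.5446,.0378,.0833]),manip.state()["tool_pos"])
E
```

```text
time: 28.05
tool_pos: [0.5439, 0.0318, 0.1663]
tool_rot: [-0.001, 0.776, 0.631, -0.001]
contact_force: [0.2, -0.5, 0.9]
gripper_width: 1.005
grasp_force: 0.0
[ 0.05  -0.002  0.691] [0.54389815 0.03184711 0.1662638 ]
```

```bash
python3 -m pendant '[[1,[0.05,0,0],0],[1,[0.05,0,0.4],0],[1,[0.05,0,0.69],0],[1,[0.05,0,0.69],0],[1,[0.05,0,0.69],0]]'; python3 -m pendant '[[0,[0,0,0],0],[0,[0,0,0],0],[0,[0,0,0],0],[0,[0,0,0],0],[0,[0,0,0],0],[0,[0,0,0],0]]'; python3 -m pendant '[[0,[0,0,0],-0.04],[0,[0,0,0],-0.083],[0,[0,0,0],-0.083],[0,[0,0,0],-0.083],[0,[0,0,0],-0.083],[0,[0,0,0],-0.04],[0,[0,0,0],0],[0,[0,0,0],0],[0,[0,0,0],0],[0,[0,0,0],0]]'
```

```text
time: 28.55
tool_pos: [0.5468, 0.0384, 0.0859]
tool_rot: [0.0, 0.776, 0.631, 0.0]
contact_force: [0.2, -0.8, 0.7]
gripper_width: 1.003
grasp_force: 0.0
time: 29.15
tool_pos: [0.5448, 0.0391, 0.0875]
tool_rot: [-0.002, 0.775, 0.631, -0.001]
contact_force: [-12.1, 2.4, 13.5]
gripper_width: 0.562
grasp_force: 60.5
time: 30.15
tool_pos: [0.5448, 0.0391, 0.0875]
tool_rot: [-0.002, 0.775, 0.631, -0.001]
contact_force: [-12.6, 2.7, 13.5]
gripper_width: 0.561
grasp_force: 60.7
```

Now I'll release, rise and do a final numeric check of the nose and lock.

```bash
python3 -m pendant '[[0.6,[0,0,0],0],[0.9,[0,0,0],0],[1,[0,0,0],0],[1,[0,0,0],0],[1,[0,0,0],0],[1,[0,0,-0.3],0],[1,[0,0,-0.7],0],[1,[0,0,-1],0],[1,[0,0,-1],0],[1,[0,0,-1],0]]'; python3 -m pendant '[[1,[-0.3,0,-0.4],0],[1,[-0.7,0,-0.6],0],[1,[-1,0,-0.6],0],[1,[-1,0,-0.6],0],[1,[-1,0,-0.6],0]]';  python3 - <<'E'
from h import *
f=grab("wrist"); s=manip.state(); print(s["tool_pos"])
cv2.imwrite("pics/w9c.png",cv2.resize(f["img"][0:290,180:470,::-1],(600,600),interpolation=cv2.INTER_CUBIC))
E
```

```text
time: 31.15
tool_pos: [0.5469, 0.0384, 0.206]
tool_rot: [0.001, 0.776, 0.631, 0.001]
contact_force: [-0.1, -0.2, -0.6]
gripper_width: 1.002
grasp_force: 0.0
time: 31.65
tool_pos: [0.521, -0.0796, 0.2747]
tool_rot: [-0.001, 0.776, 0.63, -0.001]
contact_force: [-0.5, 0.7, -0.2]
gripper_width: 0.998
grasp_force: 0.0
[ 0.52106843 -0.07868895  0.27445186]
```

View pics/w9c.png

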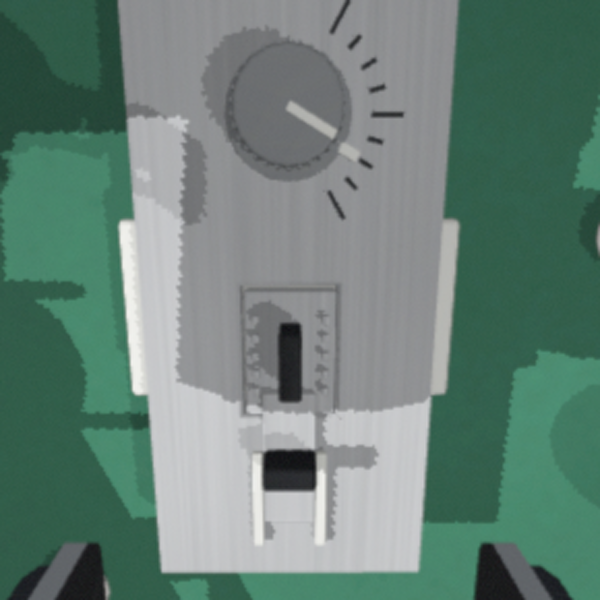

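The final picture shows the nose tip at (357,154) pointing to the tick at (367,163), which is number 6: two below the long 4 at (388,115) and two above the long 8 at (336,205). The toothed insert is flush, with the lock tongue over its edge at (290,393), and the robot is clear.

```bash
python3 -c "
from plant import manip
print(manip.job_done())"
```

```text
the job is handed in; nothing more can be done
None
```

The job is handed in: the toothed insert is flush, the lock is home over its edge and the collar points at 6; the lock may have slipped back under 1 mm before I first turned the collar, so I pushed it home again and re-set the collar to 6.

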